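Rebuild the disc-spring pack of a studio print press

TASK

The spring pack of the little air-driven print press has to be rebuilt. First turn the red air cock fully shut against its stop; with it shut, put every disc spring from the green mat onto the press spindle, faces alternating so that no two neighbours face the same way (pick the order so that all fit this pattern; turn none over), and set the brass collar on top of them, flange down. Then turn the cock fully open again against its other stop and leave the other things on the table alone.

Things in the scene. Friction and masses are not known exactly. Their poses are not given: they have to be found in the camera images.
- disc1: conical disc spring, 60 mm across, hole 24 mm, 8 mm high, rim a 4 mm high upright edge, 90 g; hollow face ORANGE, domed face bright steel; may be absent. Origin on its axis at mid height; z axis out of the orange face. Orange up, the rim is its upper half (4 to 8 mm above its support); dome up, its lower half. Starts on the green mat on the table, orange hollow side up.
- disc2: conical disc spring, 60 mm across, hole 24 mm, 8 mm high, rim a 4 mm high upright edge, 90 g; hollow face ORANGE, domed face bright steel; may be absent. Origin on its axis at mid height; z axis out of the orange face. Orange up, the rim is its upper half (4 to 8 mm above its support); dome up, its lower half. Starts on the green mat on the table, orange hollow side up.
- disc3: conical disc spring, 60 mm across, hole 24 mm, 8 mm high, rim a 4 mm high upright edge, 90 g; hollow face ORANGE, domed face bright steel; may be absent. Origin on its axis at mid height; z axis out of the orange face. Orange up, the rim is its upper half (4 to 8 mm above its support); dome up, its lower half. Starts on the green mat on the table, steel dome up.
- disc4: conical disc spring, 60 mm across, hole 24 mm, 8 mm high, rim a 4 mm high upright edge, 90 g; hollow face ORANGE, domed face bright steel; may be absent. Origin on its axis at mid height; z axis out of the orange face. Orange up, the rim is its upper half (4 to 8 mm above its support); dome up, its lower half. Starts on the green mat on the table, steel dome up.
- disc5: conical disc spring, 60 mm across, hole 24 mm, 8 mm high, rim a 4 mm high upright edge, 90 g; hollow face ORANGE, domed face bright steel; may be absent. Origin on its axis at mid height; z axis out of the orange face. Orange up, the rim is its upper half (4 to 8 mm above its support); dome up, its lower half. Starts on the green mat on the table, steel dome up.
- collar: brass collar: flange 56 mm diameter and 5 mm thick below, neck 40 mm diameter and 13 mm high above it (18 mm in all), through hole 24 mm, 150 g; starts flange down on the table. Origin under the centre of the flange, z axis up out of the neck.
- seat (a point): centre of the flat round seat (62 mm diameter) of the blue press base, 36 mm above the table, at the foot of the upright spindle: 20 mm diameter, rising 55 mm above the seat, top chamfered. z is up along the spindle. Around it the base (110 mm square) is 12 mm lower. n alternating discs stand 8n mm high on it.
- cock (a joint): red lever handle of the air cock, turning about a vertical axis; 0 = fully open (handle in line with the pipe), 1.571 = fully shut (handle across the pipe), hard stops at both; grows counter-clockwise seen from above. About 0.12 N m of friction; stays where it is left.
- cock_axis (a point): point on the cock's turning axis at the mid height of the handle, 70 mm above the table; fixed to the manifold. Its x axis lies along the pipe, the way the handle points when open; its y axis is where the handle points when shut; z up. Below the handle: brass valve body 50 mm high within 30 mm of the axis, pipe 47 mm high along x.
- cock_tip (a point): outer end of the red handle at its mid height, 95 mm from the axis; the handle is 12 mm wide and 16 mm high (62 to 78 mm above the table), and straight from the axis to this point
- brush_pot: bystander, leave where it stands; origin under its centre; terracotta pot with brushes, 76 mm diameter, brushes up to 225 mm high
- tumbler: bystander, leave where it stands; origin under its centre; steel tumbler, 72 mm diameter, 90 mm high
- paint_jar: bystander, leave where it stands; origin under its centre; paint jar with a yellow cap, 60 mm diameter, 75 mm high

How it is judged:
By the outcome, as a careful person would: the job done as asked, in the order asked, and still so for the second after the job is handed in, with the robot touching nothing.
Of disc3, disc4, disc5 only 1 to 3 are there at a start; the rules pass over those that are not, and their reading is None.
At some moment in a run one of disc1, disc2, disc3, disc4, disc5, collar may be knocked a few centimetres aside while the robot is not near it.
It also fails if it takes over 210 s, if anything falls off the work surface, if the arm or the gripper's body presses on something with over 40 N, if the wrist force passes 120 N, or if a joint passes its speed limit or range.

ROBOT

A 6-joint arm with a two-finger parallel gripper is mounted at the origin on the work surface. World frame = base frame: x ahead of the robot, y to its left, z up, the work surface at z = 0. Lengths are in mm, angles in rad, forces in N, time in s.
With the tool pointing down it reaches from about 350 to 775 mm from the base axis. Payload 7.3 kg.
Tool frame: the origin (TCP) lies on the centre line of the jaws, within the pads' length; the fingertips stand 22 mm ahead of it and the grasp point (between the pads) lies 3 mm ahead of it; z points along the fingers, y is the direction in which the jaws open and shut (so a half turn about z gives the same grasp; the last joint's range is limited). The gripper opens to 92 mm and grips with 3 to 60 N. Pads are 19 mm wide; open, the fingers measure 130 mm over their backs; the gripper's body (75 mm by 190 mm) begins 47 mm behind the grasp point.
Start: joints at [-1.359, 0.342, 1.524, -0, 1.275, -0.146], TCP at [183.885, -491.761, 248.741] pointing down, gripper open.
Joint ranges: [-2.53, 2.53], [-0.77, 2.02], [0.04, 2.7], [-1, 4.14], [0.28, 2.66], [-3.11, 3.11]. Speed limits (rad/s): [2.57, 2.57, 3.14, 3.14, 3.14, 3.14].

INTERFACE

Orientations are given as [roll, pitch, yaw] about the fixed x, y, z axes, in that order (R = Rz(yaw) Ry(pitch) Rx(roll)).
In Python, from plant import get_obs, capture, bot, spot_in gives the robot as it stands.
- The arm moves only by the shell command python3 -m handwheel 'ROWS' [OPENING]. ROWS is JSON, a list of rows, each a list of 2 entries, a list of its own where there are three numbers: the shift along the world's x, y, z in mm, then the turn, a rotation vector about the world's x, y, z in rad. In form: [[[x, y, z], [wx, wy, wz]], ...]. A call has 1 to 12 rows; each row shifts and turns the commanded pose from where the row before left it; what a row does not reach is not made up. A row lasts 1/8 s, in which the tool goes at most 62.5 mm and 10.7 degrees, less where a joint would pass 70% of its speed; a pose out of reach is approached as far as the arm can. A call is refused whole if a number of a shift passes 62.5 or a number of a turn 0.188, either way. A call with a gripper value outside its range is refused whole. OPENING is the closure, from 0 (fully open) to 1 (shut), set as the call begins (- or left out, the last holds). The fingers move at their own pace and stop on an object; the grip force is fixed at half the most. Time passes only in rows, so rows that do not move let the fingers close. It gives the time, the measured TCP pose, the force and the opening at its end, in the units of the state.
- get_obs(): the state, without advancing time (a new reading comes with each control period).
- capture(name): name is "side" or "top" or "wrist"; returns a dict with "img" (480x640x3 uint8, red, green, blue), "fx", "fy", "cx", "cy" (pixels), "cam_to_world" (4x4, takes a point from camera to world coordinates). Camera axes: x right, y up, looking along -z (the intrinsics and any distortion apply to the point x, -y, -z); pixel columns grow to the right and rows downward; lengths in mm; the calibration is good to about 2 mm. A picture is of the moment at which its call begins. There is no depth.
- bot.close_job(): hands the job in, once; it reports no verdict.
Trained networks look in the newest picture that a camera, given by its name, has taken for a name from the list of things; names that differ only in an ending like _2 or _b are one class to them, and where a whole thing is asked for, a point or a joint stands for the part that bears it (a point fixed in the world has none). Each returns a list of dicts, best first, with "score" (0 to 1); they miss things now and then, are a little off and sometimes report something else, mostly with a low value. They report only what shows in the picture. A call takes as long as a camera call.
- spot_in(thing, camera): "xyz" ([x, y, z] in mm, in the coordinates of the camera as it stood for that picture, good to about 4 mm: the middle of the surface that is visible of it).
The state is a dict: "time": time; "joint_positions": joint angles; "dq": joint speeds; "tau": joint torques, N m; "tool_pos": TCP position; "tcp_rot": TCP orientation; "contact_force": force on the tool from outside, world axes, zero at the start; "moment": the same for the moment, N m; "grip_width": finger opening in mm.
Only numpy, scipy, OpenCV 4.12 (cv2) and the standard library are available. Lean on these libraries where they do the work, as an engineer would, in place of code of your own. Each camera call takes 0.05 s, during which the arm holds its last target. There are 200 camera calls.

## Working session

There is one attempt and no reset: what is moved stays moved. The work goes in short steps, Python scripts to look and compute and a shell command to move; the robot and the scene stay as the last step left them, time stands still between calls to the robot, and variables do not carry over. Pictures are saved under pics/ and viewed, about 12 in all and at most 16, crops included, and the job is handed in when it is done.

```bash
ls; mkdir -p pics; cat > h.py <<'E'
import numpy as np, cv2
from plant import get_obs, capture, bot, spot_in
def snap(cam,name=None):
    c=capture(cam)
    if name: cv2.imwrite(f'pics/{name}.png',c['img'][:,:,::-1])
    return c
def to_w(c,u,v,z):
    """pixel -> world on plane z"""
    T=np.array(c['cam_to_world']); d=T[:3,:3]@np.array([(u-c['cx'])/c['fx'],-(v-c['cy'])/c['fy'],-1]); o=T[:3,3]
    return o+d*(z-o[2])/d[2]
def spots(c,cam,thing):
    T=np.array(c['cam_to_world'])
    return [(round(r['score'],2),np.round(T[:3,:3]@np.array(r['xyz'])+T[:3,3]).astype(int).tolist()) for r in spot_in(thing,cam)]
E
python3 - <<'E'
from h import *
print({k:np.round(v,2).tolist() for k,v in get_obs().items()})
for cam in ('top','side'):
    c=snap(cam,cam+'0'); print(cam,[k for k in c],np.round(c['cam_to_world'],2).tolist(),c['fx'],c['cx'],c['cy'])
    for t in ['disc1','disc3','collar','seat','cock','cock_axis','cock_tip','brush_pot','tumbler','paint_jar']:
        print(t,spots(c,cam,t))
E
```

```text
pics
{'time': 0.0, 'joint_positions': [-1.36, 0.34, 1.53, -0.0, 1.28, -0.15], 'dq': [0.0, -0.0, -0.0, -0.0, 0.0, -0.0], 'tau': [-0.0, -43.13, -24.42, 0.07, 0.06, -0.0], 'tool_pos': [183.77, -491.37, 248.05], 'tcp_rot': [-3.14, -0.0, 0.36], 'contact_force': [-0.21, 0.29, 0.09], 'moment': [0.03, -0.05, 0.01], 'grip_width': 91.76}
top ['img', 'fx', 'fy', 'cx', 'cy', 'cam_to_world'] [[-0.11, 0.97, -0.21, 330.32], [-0.99, -0.11, 0.02, -78.41], [-0.01, 0.21, 0.98, 1436.37], [0.0, 0.0, 0.0, 1.0]] 623.3688592812715 308.906519120265 246.52124785755208
disc1 [(0.88, [642, -124, 6]), (0.75, [421, -176, 8]), (0.59, [575, -216, 8]), (0.58, [565, -361, 7])]
disc3 [(0.88, [642, -124, 6]), (0.75, [421, -176, 8]), (0.59, [575, -216, 8]), (0.58, [565, -361, 7])]
collar [(0.71, [683, 129, 0])]
seat [(0.91, [492, -3, 26]), (0.17, [566, -362, 5])]
cock [(0.92, [520, 284, 75])]
cock_axis [(0.6, [493, 293, 39])]
cock_tip [(0.83, [520, 288, 81])]
brush_pot [(0.75, [589, -507, 81])]
tumbler [(0.62, [773, -200, 48])]
paint_jar [(0.59, [772, 14, 76]), (0.18, [640, -121, 5])]
side ['img', 'fx', 'fy', 'cx', 'cy', 'cam_to_world'] [[-0.74, 0.41, -0.54, -75.74], [-0.68, -0.45, 0.58, 663.35], [-0.0, 0.79, 0.61, 851.47], [0.0, 0.0, 0.0, 1.0]] 562.0554681872414 317.5153901651987 242.06589212063355
disc1 [(0.87, [420, -175, 4]), (0.86, [647, -120, 8]), (0.58, [578, -488, 82]), (0.54, [565, -358, 4]), (0.52, [575, -214, 5])]
disc3 [(0.87, [420, -175, 4]), (0.86, [647, -120, 8]), (0.58, [578, -488, 82]), (0.54, [565, -358, 4]), (0.52, [575, -214, 5])]
collar [(0.65, [679, 131, 10])]
seat [(0.78, [480, 6, 23])]
cock [(0.66, [507, 294, 74])]
cock_axis [(0.74, [483, 318, 40])]
cock_tip [(0.8, [506, 298, 76])]
brush_pot [(0.91, [576, -486, 84])]
tumbler [(0.72, [752, -188, 64]), (0.59, [679, 133, 11])]
paint_jar [(0.88, [771, 32, 51])]
```

```bash
python3 -m handwheel --help 2>&1 | head -20
```

```text
invalid input: not JSON, or not a number
```

View pics/top0.png

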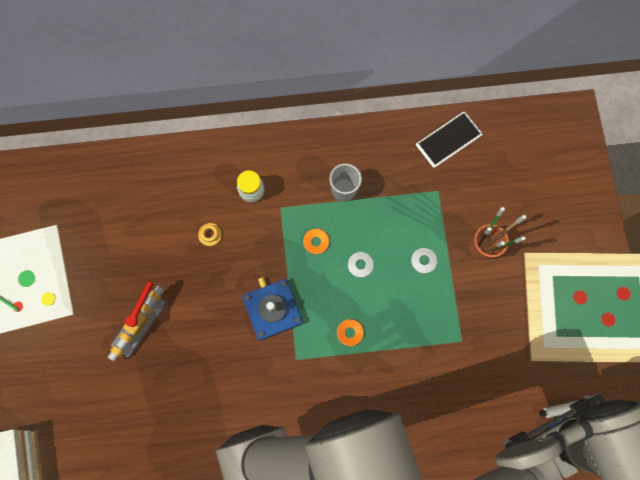

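View pics/side0.png

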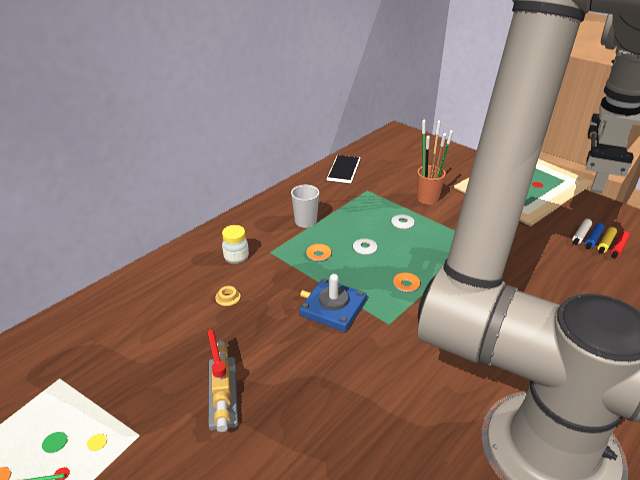

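Top view shows the four discs on the mat: two orange at (316,241) and (350,332), two steel at (360,264) and (424,260). The collar is at (209,234), the press at (272,307), and the cock hub at (131,321) with its tip at (151,285). The side view agrees.

```bash
cat >> h.py <<'E'
def red_handle(c,z=78):
    im=c['img'].astype(int); m=((im[:,:,0]>120)&(im[:,:,1]<60)&(im[:,:,2]<60)).astype(np.uint8)
    n,l,s,ce=cv2.connectedComponentsWithStats(m)
    return [(s[i,4],ce[i].round(1).tolist(),np.array([to_w(c,u,v,z)[:2] for v,u in np.argwhere(l==i)])) for i in range(1,n) if s[i,4]>60]
E
python3 - <<'E'
from h import *
for cam in ('top','side'):
    c=snap(cam)
    for a,ce,P in red_handle(c):
        r=cv2.minAreaRect(P.astype(np.float32)); b=cv2.boxPoints(r)
        print(cam,a,ce,np.round(P.mean(0)),np.round(r[1]),np.round(b).tolist())
    if cam=='top':
        for n,(u,v,z) in dict(dA=(316,241,6),dB=(350,332,6),sA=(360,264,4),sB=(424,260,4),collar=(209,234,12),spindletop=(270,307,91),pipe1=(113,356,40),pipe2=(157,291,40),hub=(131,321,78)).items(): print(n,np.round(to_w(c,u,v,z)))
c=snap('wrist'); print(np.round(c['cam_to_world'],2).tolist(), c['fx'])
E
python3 -m handwheel '[[[0,0,20],[0,0,0]],[[40,40,0],[0,0,0]],[[40,60,0],[0,0,0]],[[40,60,0],[0,0,0]],[[40,60,0],[0,0,0]],[[20,60,0],[0,0,0]],[[20,60,0],[0,0,0]],[[20,60,0],[0,0,0]],[[20,60,0],[0,0,0]],[[20,60,0],[0,0,0]],[[0,60,0],[0,0,0]],[[0,0,0],[0,0,0]]]' 0
```

```text
top 318 [137.9, 305.3] [525. 284.] [ 24. 104.] [[479.0, 297.0], [569.0, 245.0], [581.0, 266.0], [491.0, 318.0]]
top 69 [624.0, 293.2] [ 437. -775.] [22. 22.] [[422.0, -778.0], [440.0, -790.0], [452.0, -772.0], [434.0, -760.0]]
top 80 [607.9, 319.2] [ 385. -729.] [22. 22.] [[372.0, -737.0], [394.0, -742.0], [398.0, -721.0], [377.0, -716.0]]
dA [ 642. -121.    6.]
dB [ 422. -175.    6.]
sA [ 576. -217.    4.]
sB [ 570. -367.    4.]
collar [684. 127.  12.]
spindletop [489.  -3.  91.]
pipe1 [424. 355.  40.]
pipe2 [558. 250.  40.]
hub [493. 301.  78.]
side 157 [620.1, 244.5] [  98. -528.] [ 20. 104.] [[85.0, -481.0], [96.0, -584.0], [115.0, -582.0], [105.0, -479.0]]
side 384 [215.4, 355.8] [517. 291.] [ 23. 116.] [[468.0, 307.0], [565.0, 243.0], [578.0, 262.0], [481.0, 326.0]]
side 84 [62.6, 472.3] [508. 586.] [20. 17.] [[494.0, 588.0], [506.0, 575.0], [521.0, 589.0], [509.0, 601.0]]
[[0.35, 0.91, 0.23, 245.56], [-0.94, 0.34, 0.08, -469.13], [-0.0, -0.25, 0.97, 385.04], [0.0, 0.0, 0.0, 1.0]] 410.9299173175348
time: 2.75
tool_pos: [426.3, 64.5, 268.7]
tcp_rot: [-3.141, -0.0, 0.365]
contact_force: [-0.5, -0.1, 0.3]
grip_width: 91.9
```

```bash
python3 -m handwheel '[[[15,30,-5],[0,0,-0.18]],[[15,30,-5],[0,0,-0.18]],[[15,30,-5],[0,0,-0.18]],[[15,30,-5],[0,0,-0.18]],[[15,30,-5],[0,0,-0.18]],[[15,20,0],[0,0,0]],[[10,10,0],[0,0,0]],[[0,0,0],[0,0,0]],[[0,0,0],[0,0,0]]]' 0.6
python3 - <<'E'
from h import *
c=snap('wrist','w1')
for a,ce,P in red_handle(c):
    r=cv2.minAreaRect(P.astype(np.float32)); b=cv2.boxPoints(r)
    print(a,ce,np.round(P.mean(0)),np.round(r[1]),np.round(b).tolist())
for t in ['cock_axis','cock_tip','cock']: print(spots(c,'wrist',t))
E
```

```text
time: 3.88
tool_pos: [526.6, 239.6, 243.6]
tcp_rot: [3.141, 0.0, -0.543]
contact_force: [-0.1, -0.2, -0.2]
grip_width: 36.8
67 [275.6, 180.1] [569. 255.] [ 8. 25.] [[552.0, 254.0], [576.0, 250.0], [578.0, 258.0], [553.0, 262.0]]
[(0.6, [526, 273, 48])]
[(0.69, [541, 274, 76]), (0.48, [507, 13, 26])]
[(0.59, [537, 278, 74])]
```

View pics/w1.png

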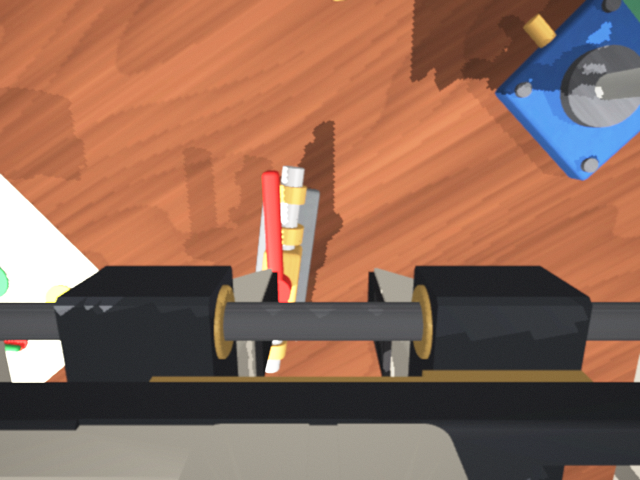

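```bash
python3 - <<'E'
from h import *
c=capture('wrist'); W=lambda u,v,z:np.round(to_w(c,u,v,z)[:2],1)
tip,mid,hub=W(271,175,78),W(277,230,78),W(283,289,78)
p1,p2=W(293,170,40),W(274,360,40)
print(tip,mid,hub,p1,p2)
for a,b in((hub,tip),(p2,p1),(hub,mid)):d=b-a;print(np.arctan2(d[1],d[0]),np.hypot(*d))
T=np.array(c['cam_to_world']);print(get_obs()['tool_pos'])
E
```

```text
[573.7 256. ] [536.4 274.7] [493.6 296.4] [566.6 244.6] [427.1 352.9]
-0.46713712624288234 89.71159345368915
-0.6601492477538736 176.60447332952808
-0.4692393494152965 47.98676900980098
[526.60117116 240.28661882 244.01739031]
```

Handle is at about −0.47 rad, from tip (271,175) to hub (283,289). The pipe is at about −0.66 rad and the axis near (489,300). I'll straddle the handle at 75 mm radius.

```bash
python3 -m handwheel '[[[15,13,0],[0,0,0.076]],[[14,13,-14],[0,0,0]],[[0,0,-40],[0,0,0]],[[0,0,-40],[0,0,0]],[[0,0,-40],[0,0,0]],[[0,0,-30],[0,0,0]],[[0,0,0],[0,0,0]]]'
python3 -m handwheel '[[[0,0,0],[0,0,0]],[[0,0,0],[0,0,0]],[[0,0,0],[0,0,0]]]' 0.8
```

```text
time: 5.0
tool_pos: [554.2, 266.1, 77.6]
tcp_rot: [3.138, 0.004, -0.466]
contact_force: [0.1, 0.1, 0.1]
grip_width: 37.0
time: 5.38
tool_pos: [556.3, 266.9, 81.0]
tcp_rot: [-3.14, -0.001, -0.466]
contact_force: [0.1, -1.2, -0.1]
grip_width: 18.9
```

```bash
python3 -m handwheel '[[[4.3,10.4,0],[0,0,0.15]],[[2.7,10.9,0],[0,0,0.15]],[[1,11.2,0],[0,0,0.15]],[[-0.7,11.2,0],[0,0,0.15]],[[-2.3,11,0],[0,0,0.15]],[[-3.9,10.6,0],[0,0,0.15]],[[-5.5,9.8,0],[0,0,0.15]],[[-6.9,8.9,0],[0,0,0.15]],[[-8.1,7.8,0],[0,0,0.15]],[[0,0,0],[0,0,0]],[[0,0,0],[0,0,0]]]'
python3 -m handwheel '[[[-1.4,1.1,0],[0,0,0.02]],[[-1.4,1.1,0],[0,0,0.02]],[[0,0,0],[0,0,0]],[[0,0,0],[0,0,0]]]'
```

```text
time: 6.75
tool_pos: [536.5, 358.4, 80.0]
tcp_rot: [3.142, -0.0, 0.881]
contact_force: [0.2, 0.4, -0.1]
grip_width: 18.5
time: 7.25
tool_pos: [535.5, 358.9, 79.9]
tcp_rot: [3.138, -0.0, 0.923]
contact_force: [5.7, -6.4, -0.9]
grip_width: 18.3
```

```bash
python3 -m handwheel '[[[-1.6,1.2,0],[0,0,0]],[[0,0,0],[0,0,0]],[[0,0,0],[0,0,0]]]'
python3 -m handwheel '[[[1.5,-1.2,0],[0,0,0]],[[1.5,-1.2,0],[0,0,0]],[[1,-1,0],[0,0,0]],[[0,0,20],[0,0,0]],[[0,0,50],[0,0,0]],[[0,0,60],[0,0,0]],[[0,0,40],[0,0,0]],[[-10,-30,0],[0,0,0]],[[0,-20,0],[0,0,0]],[[0,0,0],[0,0,0]]]' 0.5
python3 - <<'E'
from h import *
c=snap('top')
for a,ce,P in red_handle(c)[:1]:
    r=cv2.minAreaRect(P.astype(np.float32)); b=cv2.boxPoints(r)
    print(a,ce,np.round(r[1]),np.round(b).tolist())
    print(np.linalg.svd(P-P.mean(0),full_matrices=False)[2][0])
snap('wrist','w2')
E
```

```text
time: 7.62
tool_pos: [535.2, 359.1, 79.9]
tcp_rot: [3.136, -0.001, 0.922]
contact_force: [11.1, -10.0, -2.5]
grip_width: 18.4
time: 8.88
tool_pos: [526.0, 307.4, 249.4]
tcp_rot: [-3.141, 0.001, 0.922]
contact_force: [0.1, 0.1, -0.5]
grip_width: 46.2
177 [123.3, 315.0] [87. 19.] [[478.0, 295.0], [494.0, 284.0], [543.0, 356.0], [527.0, 367.0]]
[-0.644877   -0.76428637]
```

```bash
python3 -m handwheel '[[[0,-40,0],[0,0,-0.1]],[[0,-52,0],[0,0,-0.164]],[[0,-52,0],[0,0,-0.164]],[[0,-52,0],[0,0,-0.164]],[[0,-52,0],[0,0,-0.164]],[[0,-52,0],[0,0,-0.164]],[[0,-52,0],[0,0,0]],[[0,-52,0],[0,0,0]],[[-10,-52,0],[0,0,0]],[[-10,-40,0],[0,0,0]],[[0,-28,0],[0,0,0]],[[0,0,0],[0,0,0]]]' 0
python3 -m handwheel '[[[0,0,0],[0,0,0]],[[0,0,0],[0,0,0]]]'
python3 - <<'E'
from h import *
c=snap('wrist','w3'); print(spots(c,'wrist','disc3'))
E
```

```text
time: 10.48
tool_pos: [506.3, -216.9, 249.0]
tcp_rot: [-3.141, 0.001, 0.001]
contact_force: [0.3, 0.7, 0.6]
grip_width: 92.0
time: 10.72
tool_pos: [506.3, -214.3, 249.6]
tcp_rot: [-3.141, 0.0, 0.005]
contact_force: [-0.5, -0.6, -0.2]
grip_width: 91.9
[(0.97, [644, -120, 9]), (0.86, [427, -175, 8]), (0.7, [576, -213, 4]), (0.67, [569, -368, 7])]
```

View pics/w3.png

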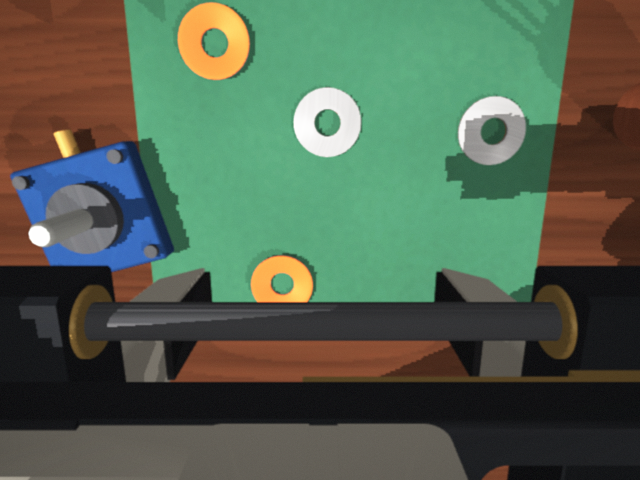

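```bash
cat >> h.py <<'E'
def discs(c,floor=0):
    """ellipse-fit orange / steel discs -> (kind, pixel, xy, diameter)"""
    hsv=cv2.cvtColor(c['img'],cv2.COLOR_RGB2HSV); out=[]
    for k,lo,hi,z in (('O',(8,120,120),(22,255,255),8),('S',(0,0,90),(179,40,255),4)):
        m=cv2.inRange(hsv,lo,hi); 
        for q in cv2.findContours(m,cv2.RETR_EXTERNAL,cv2.CHAIN_APPROX_NONE)[0]:
            if cv2.contourArea(q)<300 or len(q)<20: continue
            P=np.array([to_w(c,u,v,floor+z)[:2] for u,v in q[:,0]]).astype(np.float32)
            (x,y),(a,b),_=cv2.fitEllipse(P)
            if 50<a<70 and b/a<1.25: out.append((k,np.round(q[:,0].mean(0)).tolist(),round(x,1),round(y,1),round(a,1),round(b,1)))
    return out
E
python3 - <<'E'
from h import *
c=capture('wrist')
for d in discs(c): print(d)
print('spindle',to_w(c,40,235,91)[:2],'seat',to_w(c,83,218,36)[:2], get_obs()['tool_pos'])
E
```

```text
('O', [281.0, 282.0], 426.1, -174.0, 51.5, 62.9)
('O', [213.0, 41.0], 642.3, -120.2, 60.1, 60.4)
('S', [491.0, 130.0], 570.2, -365.7, 59.7, 60.4)
('S', [327.0, 122.0], 576.6, -217.3, 59.8, 60.1)
spindle [493.44338645  -4.30782436] seat [494.38258268  -5.19824721] [ 506.14942541 -214.65952469  249.83854969]
```

```bash
python3 -m handwheel '[[[35,-1.5,0],[0,0,0]],[[35.5,-1.5,-20],[0,0,0]],[[0,0,-50],[0,0,0]],[[0,0,-50],[0,0,0]],[[0,0,-50],[0,0,0]],[[0,0,-35],[0,0,0]],[[0,0,-15],[0,0,0]],[[0,0,0],[0,0,0]],[[0,0,0],[0,0,0]]]'
python3 - <<'E'
from h import *
for i in range(3):
    c=snap('wrist','w4' if i==0 else None); print(np.round(get_obs()['tool_pos'],1))
E
```

```text
time: 12.0
tool_pos: [577.5, -218.9, 31.5]
tcp_rot: [3.14, -0.003, 0.004]
contact_force: [0.5, 0.5, -0.1]
grip_width: 91.9
[ 577.5 -219.    31.6]
[ 577.4 -218.9   31.5]
[ 577.2 -218.9   31.3]
```

View pics/w4.png

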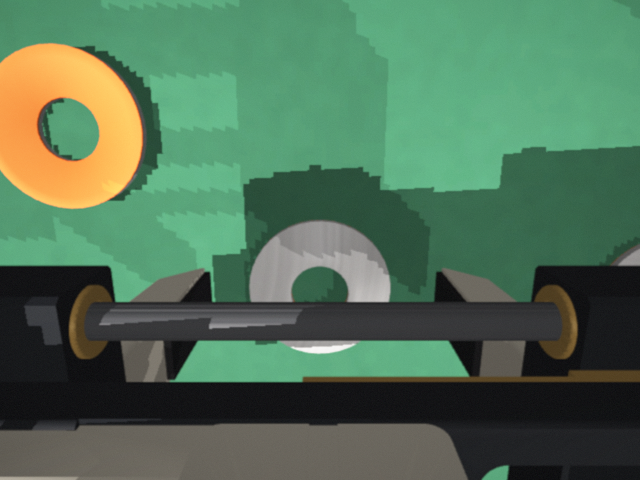

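```bash
python3 - <<'E'
from h import *
c=capture('wrist')
print(to_w(c,320,221,4)[:2],to_w(c,320,353,0)[:2],to_w(c,320,353,4)[:2],to_w(c,249,288,4)[:2],to_w(c,391,288,4)[:2],get_obs()['tool_pos'])
E
python3 -m handwheel '[[[0,0,-3],[0,0,0]],[[0,0,-2],[0,0,0]],[[0,0,-2],[0,0,0]],[[0,0,0],[0,0,0]],[[0,0,0],[0,0,0]]]'
```

```text
[ 606.16295157 -217.87695999] [ 543.78956768 -218.01879223] [ 546.14885858 -218.0409158 ] [ 576.82085353 -187.73996898] [ 577.10057764 -248.16647591] [ 577.01400296 -218.79086658   31.02354335]
time: 12.82
tool_pos: [576.4, -218.5, 22.7]
tcp_rot: [3.142, 0.0, 0.004]
contact_force: [-0.0, -0.2, 0.3]
grip_width: 91.7
```

```bash
python3 -m handwheel '[[[0,0,0],[0,0,0]],[[0,0,0],[0,0,0]],[[0,0,0],[0,0,0]],[[0,0,0],[0,0,0]],[[0,0,0],[0,0,0]],[[0,0,0],[0,0,0]]]' 1
python3 -m handwheel '[[[0,0,5],[0,0,0]],[[0,0,40],[0,0,0]],[[0,0,50],[0,0,0]],[[0,0,40],[0,0,0]],[[0,0,0],[0,0,0]],[[0,0,0],[0,0,0]]]'
python3 - <<'E'
from h import *
c=snap('wrist','w5'); o=get_obs(); print(o['tool_pos'],o['tcp_rot'],o['contact_force'])
E
```

```text
time: 13.58
tool_pos: [576.4, -218.5, 22.8]
tcp_rot: [3.142, -0.0, 0.004]
contact_force: [-0.2, -0.8, 0.0]
grip_width: 59.0
time: 14.32
tool_pos: [575.9, -218.2, 157.1]
tcp_rot: [-3.141, 0.001, 0.004]
contact_force: [0.2, 0.2, -1.6]
grip_width: 59.1
[ 575.60832477 -218.11513535  156.37613767] [-3.14045779e+00  2.39925187e-03  3.78327414e-03] [ 0.19107423  0.49757615 -0.80035791]
```

View pics/w5.png

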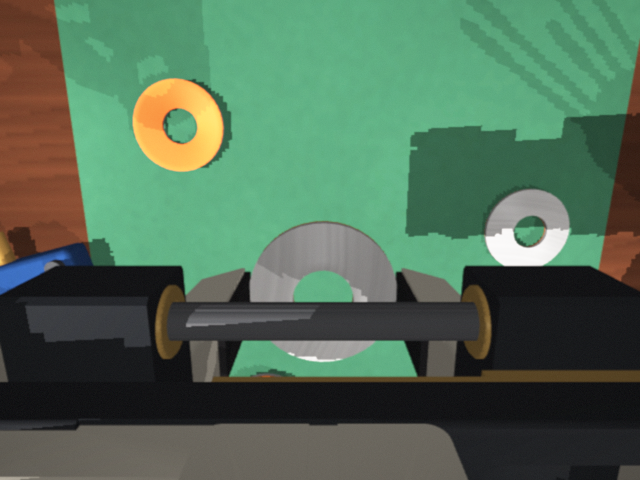

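```bash
python3 - <<'E'
from h import *
c=capture('wrist');o=get_obs()['tool_pos'];z=o[2]-22.7
a=to_w(c,323,222,z+4);b=to_w(c,322,360,z);l=to_w(c,250,290,z+4);r=to_w(c,397,290,z+4)
print(a[:2],b[:2],l[:2],r[:2],(a[:2]+b[:2])/2-o[:2],a[0]-b[0],l[1]-r[1],o)
E
python3 -m handwheel '[[[-8,20,0],[0,0,0]],[[-8,22,0],[0,0,0]],[[-8,22,0],[0,0,0]],[[-8,22,0],[0,0,0]],[[-8,22,0],[0,0,0]],[[-10,22,0],[0,0,0]],[[-10,22,0],[0,0,0]],[[-10,20,0],[0,0,0]],[[0,0,0],[0,0,0]],[[0,0,0],[0,0,0]],[[0,0,0],[0,0,0]]]'
python3 - <<'E'
from h import *
c=snap('wrist','w6'); o=get_obs(); print(o['tool_pos'],o['tcp_rot'],o['contact_force'])
E
```

```text
[ 605.98746969 -218.27610351] [ 543.52060201 -218.11083246] [ 577.60451788 -188.86015102] [ 577.93884837 -248.31348008] [-0.82405488 -0.11387393] 62.46686768402674 59.45332906278961 [ 575.57809073 -218.07959406  156.09361833]
time: 15.8
tool_pos: [506.8, -47.1, 157.8]
tcp_rot: [3.141, -0.0, 0.003]
contact_force: [0.0, -0.6, -0.3]
grip_width: 58.7
[506.710222   -47.07077204 157.70006886] [ 3.14129879e+00 -2.28254937e-04  3.04915056e-03] [ 0.15506568 -0.83352658 -0.70204258]
```

View pics/w6.png

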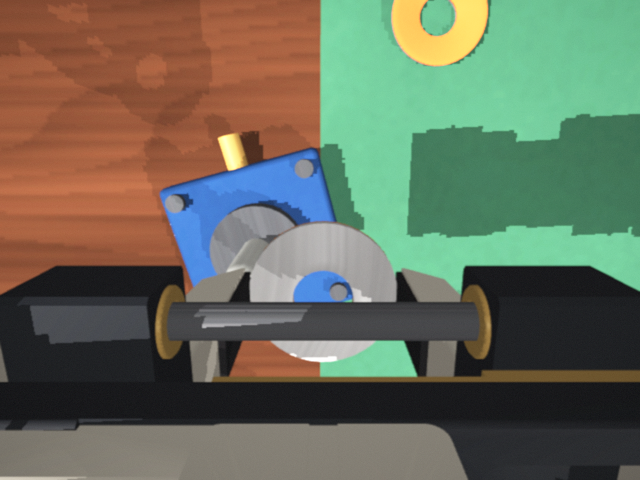

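```bash
python3 -m handwheel '[[[-30,14,20],[0,0,0]],[[-30,14,20],[0,0,0]],[[-26,14,20],[0,0,0]],[[0,0,0],[0,0,0]],[[0,0,0],[0,0,0]],[[0,0,0],[0,0,0]]]'
python3 - <<'E'
from h import *
c=snap('wrist'); o=get_obs(); print(o['tool_pos'],o['tcp_rot'])
cv2.imwrite('pics/w7.png',cv2.resize(c['img'][60:260,220:420,::-1],(800,800),interpolation=cv2.INTER_CUBIC)[:600])
E
```

```text
time: 16.6
tool_pos: [420.8, -4.9, 217.2]
tcp_rot: [3.142, 0.001, 0.003]
contact_force: [0.3, -0.4, -1.4]
grip_width: 59.2
[420.76639032  -4.8642079  217.09966522] [-3.14152197e+00  1.06577112e-03  3.24577690e-03]
```

View pics/w7.png

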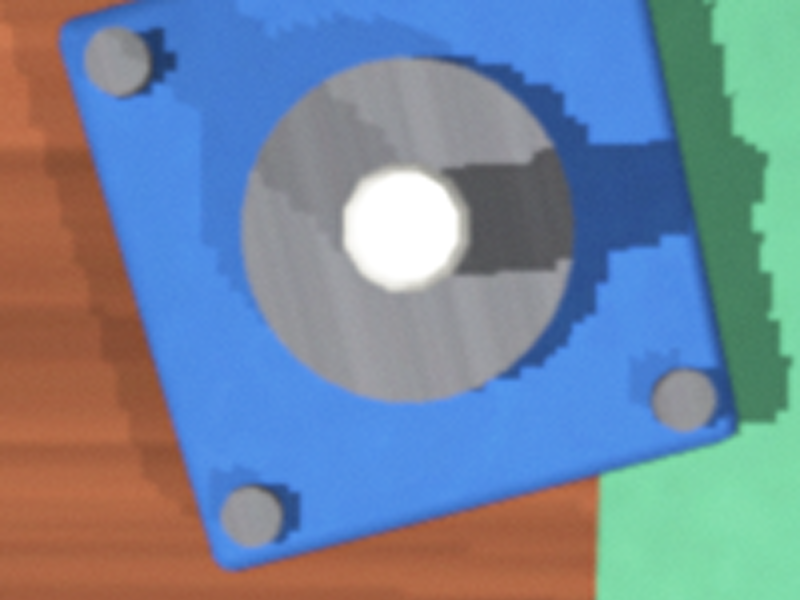

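```bash
python3 - <<'E'
from h import *
c=capture('wrist'); print(to_w(c,321.2,117.3,91),to_w(c,321.9,117.8,36),get_obs()['tool_pos'])
E
```

```text
[492.57923232  -3.65667323  91.        ] [493.44255447  -3.8591667   36.        ] [420.66890583  -4.79317127 217.10852647]
```

```bash
python3 -m handwheel '[[[36,0.6,0],[0,0,0]],[[36.5,0.5,-10],[0,0,0]],[[0,0,-40],[0,0,0]],[[0,0,-40],[0,0,0]],[[0,0,-7],[0,0,0]],[[0,0,0],[0,0,0]],[[0,0,0],[0,0,0]],[[0,0,0],[0,0,0]]]'
python3 - <<'E'
from h import *
for i in range(3): capture('side'); print(np.round(get_obs()['tool_pos'],1))
E
```

```text
time: 17.7
tool_pos: [493.7, -3.5, 122.0]
tcp_rot: [3.141, -0.003, 0.004]
contact_force: [0.6, 0.1, -1.0]
grip_width: 59.4
[493.5  -3.5 121.8]
[493.3  -3.4 121.6]
[493.2  -3.4 121.4]
```

```bash
python3 -m handwheel '[[[0,-0.2,-5],[0,0,0]],[[0,0,-5],[0,0,0]],[[0,0,-5],[0,0,0]],[[0,0,-5],[0,0,0]],[[0,0,0],[0,0,0]]]'
python3 -m handwheel '[[[0,0,-10],[0,0,0]],[[0,0,-10],[0,0,0]],[[0,0,-10],[0,0,0]],[[0,0,-7],[0,0,0]],[[0,0,0],[0,0,0]],[[0,0,0],[0,0,0]]]'
```

```text
time: 18.48
tool_pos: [492.6, -3.6, 100.2]
tcp_rot: [-3.142, 0.001, 0.004]
contact_force: [-0.4, 0.4, -1.4]
grip_width: 58.9
time: 19.23
tool_pos: [493.1, -3.6, 63.9]
tcp_rot: [3.141, -0.0, 0.004]
contact_force: [0.1, 0.3, -0.6]
grip_width: 59.0
```

```bash
python3 -m handwheel '[[[0,0,-3],[0,0,0]],[[0,0,-1],[0,0,0]],[[0,0,-1],[0,0,0]],[[0,0,0],[0,0,0]],[[0,0,0],[0,0,0]]]'
```

```text
time: 19.85
tool_pos: [492.9, -3.6, 58.8]
tcp_rot: [3.141, -0.0, 0.004]
contact_force: [-0.3, -0.7, -1.2]
grip_width: 59.1
```

```bash
python3 -m handwheel '[[[0,0,-0.8],[0,0,0]],[[0,0,0],[0,0,0]],[[0,0,0],[0,0,0]]]'
python3 -m handwheel '[[[0,0,0],[0,0,0]],[[0,0,0],[0,0,0]],[[0,0,0],[0,0,0]],[[0,0,0],[0,0,0]],[[0,0,20],[0,0,0]],[[0,0,50],[0,0,0]],[[0,0,50],[0,0,0]],[[0,0,50],[0,0,0]],[[0,0,20],[0,0,0]]]' 0
python3 -m handwheel '[[[15,-20,0],[0,0,0]],[[20,-30,0],[0,0,0]],[[20,-30,0],[0,0,0]],[[14,-26,0],[0,0,0]],[[10,-10,0],[0,0,0]],[[0,0,0],[0,0,0]],[[0,0,0],[0,0,0]],[[0,0,0],[0,0,0]]]'
python3 - <<'E'
from h import *
c=snap('wrist','w8'); print(get_obs()['tool_pos'])
for d in discs(c): print(d)
E
```

```text
time: 20.23
tool_pos: [493.0, -3.6, 58.6]
tcp_rot: [3.141, -0.0, 0.004]
contact_force: [-2.5, 0.1, 6.1]
grip_width: 58.8
time: 21.35
tool_pos: [493.8, -3.7, 251.1]
tcp_rot: [3.141, -0.005, 0.004]
contact_force: [-0.3, 0.2, -0.6]
grip_width: 91.7
time: 22.35
tool_pos: [571.6, -118.6, 248.2]
tcp_rot: [-3.142, -0.0, 0.005]
contact_force: [-0.3, 0.6, -1.1]
grip_width: 91.9
[ 571.67965689 -118.78058067  248.20381459]
('O', [325.0, 121.0], 642.4, -120.3, 59.9, 60.3)
('S', [586.0, 202.0], 570.3, -365.3, 59.7, 60.8)
```

View pics/w8.png

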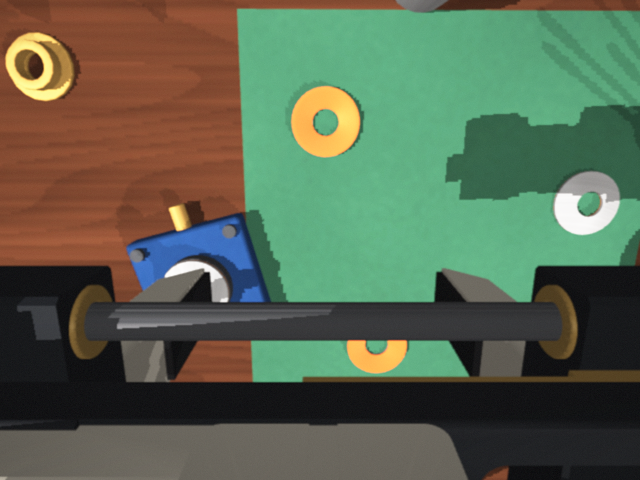

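Steel disc is on the seat (bright ring in the w8 view). The orange disc is at (325,121), which puts it at (642.4, −120.3), diameter 60.

```bash
python3 -m handwheel '[[[35,-0.9,0],[0,0,0]],[[35.5,-0.9,-20],[0,0,0]],[[0,0,-50],[0,0,0]],[[0,0,-50],[0,0,0]],[[0,0,-50],[0,0,0]],[[0,0,-35],[0,0,0]],[[0,0,-10],[0,0,0]],[[0,0,-4],[0,0,0]],[[0,0,0],[0,0,0]],[[0,0,0],[0,0,0]],[[0,0,0],[0,0,0]]]'
```

```text
time: 23.78
tool_pos: [642.9, -121.5, 30.0]
tcp_rot: [3.141, -0.002, 0.004]
contact_force: [0.5, -0.3, -0.9]
grip_width: 91.5
```

```bash
python3 -m handwheel '[[[-0.5,0.3,-4],[0,0,0]],[[0,0,0],[0,0,0]],[[0,0,0],[0,0,0]],[[0,0,0],[0,0,0]]]'
python3 - <<'E'
from h import *
hsvd=None
c=snap('wrist'); print(get_obs()['tool_pos'])
m=cv2.inRange(cv2.cvtColor(c['img'],cv2.COLOR_RGB2HSV),(8,120,120),(22,255,255))
n,l,s,ce=cv2.connectedComponentsWithStats(m)
for q in s[1:]:
    if q[4]>200: print(q)
ys=np.where(m[:,315:326].any(1))[0]; print(ys.min(),ys.max())
for v,z in((ys.min(),8),(ys[ys<370].max(),8)): print(to_w(c,320,v,z))
E
```

```text
time: 24.28
tool_pos: [641.9, -121.1, 24.9]
tcp_rot: [3.141, 0.0, 0.004]
contact_force: [0.1, 0.1, -0.5]
grip_width: 92.0
[ 641.94548445 -121.09219135   24.94619042]
[   55     0   453    51 16627]
[    0    47   137   218 18788]
[ 246  223  151   79 7809]
[111 267  29  35 755]
[568 301   9  52 206]
[ 70 302   8  51 203]
[ 267  340  109   24 1858]
0 363
[ 749.38199585 -119.95588537    8.        ]
[ 612.26083735 -120.32367176    8.        ]
```

```bash
python3 -m handwheel '[[[0,0,0],[0,0,0]],[[0,0,0],[0,0,0]],[[0,0,0],[0,0,0]],[[0,0,0],[0,0,0]],[[0,0,0],[0,0,0]],[[0,0,0],[0,0,0]]]' 1
python3 -m handwheel '[[[0,0,5],[0,0,0]],[[0,0,40],[0,0,0]],[[0,0,50],[0,0,0]],[[-20,20,40],[0,0,0]],[[-30,25,0],[0,0,0]],[[-30,25,0],[0,0,0]],[[-30,25,0],[0,0,0]],[[-30,17,0],[0,0,0]],[[-9,5,0],[0,0,0]],[[0,0,0],[0,0,0]],[[0,0,0],[0,0,0]],[[0,0,0],[0,0,0]]]'
python3 - <<'E'
from h import *
c=snap('wrist','w9'); o=get_obs()['tool_pos']; print(o)
m=cv2.inRange(cv2.cvtColor(c['img'],cv2.COLOR_RGB2HSV),(8,120,120),(22,255,255))
ys=np.where(m[200:372,315:326].any(1))[0]+200; print(ys.min(),ys.max())
a,b=[to_w(c,320,v,o[2]-24.9+8) for v in (ys.min(),ys.max())]; print(a,b,(a+b)/2-o)
E
```

```text
time: 25.08
tool_pos: [641.9, -121.1, 24.9]
tcp_rot: [3.142, 0.0, 0.004]
contact_force: [0.5, -0.4, -0.3]
grip_width: 58.9
time: 26.58
tool_pos: [493.7, -4.7, 159.8]
tcp_rot: [3.141, -0.0, 0.003]
contact_force: [-0.3, -0.4, -0.7]
grip_width: 58.9
[493.46802533  -4.56112181 159.73644402]
223 371
[524.14627481  -3.73217475 142.83644402] [460.19819414  -3.85982311 142.83644402] [ -1.29579086   0.76512288 -16.9       ]
```

```bash
python3 -m handwheel '[[[-0.4,0.9,-18],[0,0,0]],[[0,0,-15],[0,0,0]],[[0,0,0],[0,0,0]],[[0,0,0],[0,0,0]],[[0,0,0],[0,0,0]]]'
python3 -m handwheel '[[[0,0,-8],[0,0,0]],[[0,0,-8],[0,0,0]],[[0,0,-8],[0,0,0]],[[0,0,0],[0,0,0]]]'
```

```text
time: 27.25
tool_pos: [493.0, -3.3, 127.6]
tcp_rot: [3.141, -0.001, 0.004]
contact_force: [0.7, -1.2, -0.3]
grip_width: 58.8
time: 27.75
tool_pos: [492.0, -3.1, 102.1]
tcp_rot: [-3.141, 0.002, 0.004]
contact_force: [0.2, 0.2, -1.2]
grip_width: 59.1
```

```bash
python3 -m handwheel '[[[0,-0.4,-10],[0,0,0]],[[0,0,-10],[0,0,0]],[[0,0,-8],[0,0,0]],[[0,0,-3],[0,0,0]],[[0,0,0],[0,0,0]],[[0,0,0],[0,0,0]]]'
```

```text
time: 28.5
tool_pos: [492.7, -3.6, 72.2]
tcp_rot: [3.141, -0.001, 0.004]
contact_force: [0.8, 0.3, -1.4]
grip_width: 58.8
```

```bash
python3 -m handwheel '[[[0,0,-2],[0,0,0]],[[0,0,-1],[0,0,0]],[[0,0,-0.6],[0,0,0]],[[0,0,0],[0,0,0]],[[0,0,0],[0,0,0]]]'
```

```text
time: 29.12
tool_pos: [492.6, -3.6, 68.8]
tcp_rot: [3.141, -0.0, 0.004]
contact_force: [-1.7, 0.2, 6.5]
grip_width: 59.2
```

```bash
python3 -m handwheel '[[[0,0,0],[0,0,0]],[[0,0,0],[0,0,0]],[[0,0,0],[0,0,0]],[[0,0,0],[0,0,0]],[[0,0,20],[0,0,0]],[[0,0,50],[0,0,0]],[[0,0,50],[0,0,0]],[[0,0,30],[0,0,0]]]' 0
python3 -m handwheel '[[[7,-25,0],[0,0,0.1743]],[[8,-40,0],[0,0,0.1743]],[[8,-40,0],[0,0,0.1743]],[[8,-40,0],[0,0,0.1743]],[[8,-40,0],[0,0,0.1743]],[[8,-40,0],[0,0,0.1743]],[[8,-40,0],[0,0,0.1743]],[[8,-40,0],[0,0,0.1743]],[[8,-40,0],[0,0,0.1743]],[[6,-15,0],[0,0,0]],[[0,0,0],[0,0,0]],[[0,0,0],[0,0,0]]]'
python3 - <<'E'
from h import *
snap('top'); c=snap('wrist'); o=get_obs();print(o['tool_pos'],o['tcp_rot'],o['joint_positions'])
c=snap('top','t1'); print(spots(c,'top','disc1'))
E
```

```text
time: 30.12
tool_pos: [493.1, -3.7, 220.9]
tcp_rot: [3.141, -0.003, 0.004]
contact_force: [-0.2, -0.8, -0.8]
grip_width: 91.5
time: 31.62
tool_pos: [569.4, -362.7, 218.1]
tcp_rot: [-3.141, -0.001, 1.573]
contact_force: [-0.6, 0.5, -0.7]
grip_width: 91.7
[ 569.52619308 -362.5502597   218.57369705] [ 3.14159103e+00 -1.88660545e-04  1.57337086e+00] [-6.80355883e-01  6.47126478e-01  1.09927235e+00  1.49669477e-04
  1.39531163e+00 -6.82956557e-01]
[(0.61, [428, -169, 9])]
```

```bash
python3 -m handwheel '[[[0.6,-2.9,-20],[0,0,0]],[[0,0,-50],[0,0,0]],[[0,0,-50],[0,0,0]],[[0,0,-45],[0,0,0]],[[0,0,-15],[0,0,0]],[[0,0,-7],[0,0,0]],[[0,0,0],[0,0,0]],[[0,0,0],[0,0,0]],[[0,0,0],[0,0,0]]]'
python3 - <<'E'
from h import *
c=snap('wrist','w10'); print(get_obs()['tool_pos'])
m=cv2.inRange(cv2.cvtColor(c['img'],cv2.COLOR_RGB2HSV),(0,0,80),(179,60,255))
ys=np.where(m[150:370,318:323].any(1))[0]+150; print(ys.min(),ys.max())
xs=np.where(m[288,215:430])[0]+215; print(xs.min(),xs.max())
for u,v,z in((320,ys.min(),4),(320,ys.max(),0),(xs.min(),288,4),(xs.max(),288,4)): print(to_w(c,u,v,z)[:2])
E
```

```text
time: 32.95
tool_pos: [570.6, -366.9, 32.7]
tcp_rot: [3.14, 0.001, 1.573]
contact_force: [-0.6, -0.4, 0.0]
grip_width: 92.0
[ 570.47819216 -366.78991836   32.36781831]
215 348
252 392
[ 569.29694714 -335.76002154]
[ 569.31453101 -398.60650111]
[ 540.16886596 -367.75858827]
[ 600.19511563 -367.66143809]
```

View pics/w10.png

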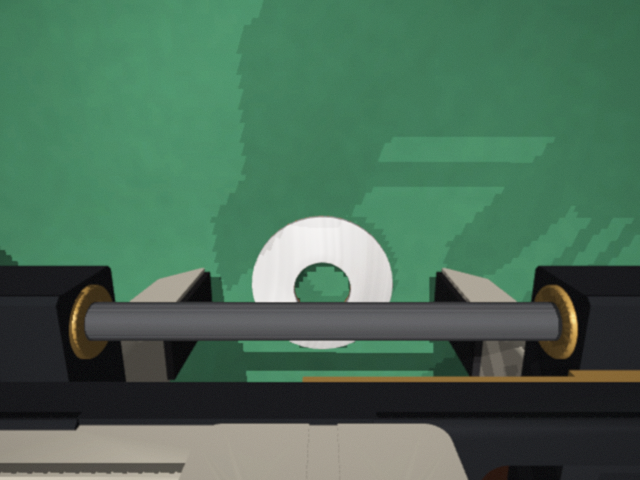

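```bash
python3 -m handwheel '[[[0,0.4,-4],[0,0,0]],[[0,0,-4],[0,0,0]],[[0,0,0],[0,0,0]],[[0,0,0],[0,0,0]],[[0,0,0],[0,0,0]]]'
```

```text
time: 33.62
tool_pos: [570.1, -366.1, 23.4]
tcp_rot: [3.141, 0.0, 1.572]
contact_force: [0.4, -0.4, -0.2]
grip_width: 92.1
```

```bash
python3 -m handwheel '[[[0,0,0],[0,0,0]],[[0,0,0],[0,0,0]],[[0,0,0],[0,0,0]],[[0,0,0],[0,0,0]],[[0,0,0],[0,0,0]],[[0,0,0],[0,0,0]],[[0,0,5],[0,0,0]],[[0,0,40],[0,0,0]],[[0,0,50],[0,0,0]],[[0,0,40],[0,0,0]]]' 1
python3 -m handwheel '[[[-6,20,0],[0,0,-0.1743]],[[-8,40,0],[0,0,-0.1743]],[[-8,40,0],[0,0,-0.1743]],[[-8,40,0],[0,0,-0.1743]],[[-8,40,0],[0,0,-0.1743]],[[-8,40,0],[0,0,-0.1743]],[[-8,40,0],[0,0,-0.1743]],[[-8,40,0],[0,0,-0.1743]],[[-8,35,0],[0,0,-0.1743]],[[-7,27.4,0],[0,0,0]],[[0,0,0],[0,0,0]],[[0,0,0],[0,0,0]]]'
python3 - <<'E'
from h import *
c=snap('wrist','w11'); o=get_obs()['tool_pos']; print(o)
m=cv2.inRange(cv2.cvtColor(c['img'],cv2.COLOR_RGB2HSV),(0,0,80),(179,60,255))
print([list(np.where(np.diff(m[150:370,u].astype(int)))[0]+150) for u in (318,322,326)])
for v in (221,222,223,224): print(v,to_w(c,322,v,o[2]-23.4+4)[:2]-o[:2])
E
```

```text
time: 34.88
tool_pos: [570.3, -366.2, 160.7]
tcp_rot: [3.14, 0.001, 1.572]
contact_force: [0.8, 0.0, -0.7]
grip_width: 58.5
time: 36.38
tool_pos: [493.5, -4.2, 158.7]
tcp_rot: [3.141, -0.001, 0.004]
contact_force: [1.0, 0.5, -0.8]
grip_width: 58.8
[493.52549611  -4.47713903 158.55827005]
[[np.int64(184), np.int64(190), np.int64(220), np.int64(222), np.int64(223), np.int64(273), np.int64(304), np.int64(315), np.int64(320), np.int64(324), np.int64(325), np.int64(326), np.int64(327), np.int64(328), np.int64(339), np.int64(362)], [np.int64(184), np.int64(190), np.int64(220), np.int64(221), np.int64(222), np.int64(272), np.int64(304), np.int64(315), np.int64(319), np.int64(320), np.int64(321), np.int64(325), np.int64(328), np.int64(329), np.int64(339), np.int64(362)], [np.int64(184), np.int64(189), np.int64(220), np.int64(222), np.int64(223), np.int64(272), np.int64(304), np.int64(306), np.int64(307), np.int64(314), np.int64(319), np.int64(322), np.int64(324), np.int64(326), np.int64(327), np.int64(328), np.int64(339), np.int64(362)]]
221 [30.6590524   0.46534984]
222 [30.26064556  0.46367943]
223 [29.86174885  0.46200696]
224 [29.46236138  0.46033244]
```

```bash
python3 -m handwheel '[[[-0.5,0.7,-18],[0,0,0]],[[0,0,-14],[0,0,0]],[[0,0,0],[0,0,0]],[[0,0,0],[0,0,0]],[[0,0,0],[0,0,0]]]'
python3 -m handwheel '[[[0,0,-8],[0,0,0]],[[0,0,-8],[0,0,0]],[[0,0,-8],[0,0,0]],[[0,0,0],[0,0,0]]]'
```

```text
time: 37.05
tool_pos: [493.0, -3.1, 126.9]
tcp_rot: [3.141, -0.001, 0.004]
contact_force: [0.9, -0.6, -1.6]
grip_width: 58.4
time: 37.55
tool_pos: [492.1, -2.9, 101.5]
tcp_rot: [-3.141, 0.002, 0.004]
contact_force: [0.2, -0.9, -0.9]
grip_width: 58.7
```

```bash
python3 -m handwheel '[[[0,-0.4,-10],[0,0,0]],[[0,-0.2,-10],[0,0,0]],[[0,0,-3],[0,0,0]],[[0,0,0],[0,0,0]],[[0,0,0],[0,0,0]]]'
python3 -m handwheel '[[[0,0,-1.5],[0,0,0]],[[0,0,-0.7],[0,0,0]],[[0,0,0],[0,0,0]],[[0,0,0],[0,0,0]]]'
```

```text
time: 38.17
tool_pos: [492.8, -3.6, 79.6]
tcp_rot: [3.141, -0.0, 0.004]
contact_force: [0.8, -0.1, -1.1]
grip_width: 59.1
time: 38.67
tool_pos: [492.7, -3.6, 77.2]
tcp_rot: [3.141, -0.0, 0.004]
contact_force: [-0.9, 0.0, -1.1]
grip_width: 58.5
```

```bash
python3 -m handwheel '[[[0,0,-0.8],[0,0,0]],[[0,0,-0.8],[0,0,0]],[[0,0,0],[0,0,0]],[[0,0,0],[0,0,0]]]'
```

```text
time: 39.17
tool_pos: [492.6, -3.6, 75.5]
tcp_rot: [3.141, -0.0, 0.004]
contact_force: [-0.5, -0.4, -1.0]
grip_width: 58.8
```

```bash
python3 -m handwheel '[[[0,0,0],[0,0,0]],[[0,0,0],[0,0,0]],[[0,0,0],[0,0,0]],[[0,0,0],[0,0,0]],[[0,0,20],[0,0,0]],[[0,0,50],[0,0,0]],[[0,0,50],[0,0,0]],[[0,0,50],[0,0,0]]]' 0
python3 -m handwheel '[[[-25,-30,0],[0,0,0]],[[-30,-37,0],[0,0,0]],[[-30,-37,0],[0,0,0]],[[-30,-37,0],[0,0,0]],[[-15,-20,0],[0,0,0]],[[-7,-10,0],[0,0,0]],[[0,0,0],[0,0,0]],[[0,0,0],[0,0,0]]]'
python3 - <<'E'
from h import *
c=snap('wrist','w12'); print(get_obs()['tool_pos'])
for d in discs(c): print(d)
E
```

```text
time: 40.17
tool_pos: [492.3, -3.5, 247.2]
tcp_rot: [3.142, 0.0, 0.004]
contact_force: [0.9, -0.0, -0.4]
grip_width: 91.7
time: 41.18
tool_pos: [356.1, -174.0, 245.5]
tcp_rot: [-3.141, -0.0, 0.005]
contact_force: [0.3, -0.0, 0.2]
grip_width: 92.0
[ 356.10024321 -173.94767587  245.4887777 ]
('S', [144.0, 361.0], 187.3, 9.6, 50.1, 55.2)
```

View pics/w12.png

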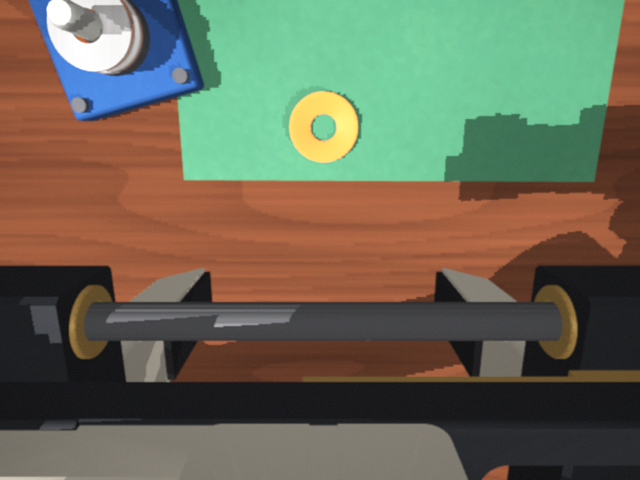

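Stack of three looks right on the spindle at (95,30). The last orange disc is at (323,127).

```bash
sed -i 's/(22,255,255),8)/(28,255,255),8)/' h.py; python3 - <<'E'
from h import *
c=snap('wrist'); print(get_obs()['tool_pos'],to_w(c,323.5,126.5,7)[:2])
for d in discs(c): print(d)
E
```

```text
[ 356.05399871 -173.96281214  245.47029046] [ 422.8718559  -173.99879549]
('O', [324.0, 126.0], 422.5, -174.1, 59.6, 60.1)
('S', [144.0, 361.0], 187.3, 9.6, 50.0, 55.3)
```

```bash
python3 -m handwheel '[[[33,0,0],[0,0,0]],[[33,-0.3,-20],[0,0,0]],[[0,0,-50],[0,0,0]],[[0,0,-50],[0,0,0]],[[0,0,-50],[0,0,0]],[[0,0,-32],[0,0,0]],[[0,0,-10],[0,0,0]],[[0,0,-4],[0,0,0]],[[0,0,0],[0,0,0]],[[0,0,0],[0,0,0]],[[0,0,0],[0,0,0]],[[0,0,0],[0,0,0]]]'
```

```text
time: 42.78
tool_pos: [421.8, -175.0, 29.9]
tcp_rot: [3.141, -0.001, 0.004]
contact_force: [1.2, -0.9, -0.2]
grip_width: 92.1
```

```bash
python3 -m handwheel '[[[0.3,0.3,-4],[0,0,0]],[[0,0,0],[0,0,0]],[[0,0,0],[0,0,0]],[[0,0,0],[0,0,0]]]'
python3 - <<'E'
from h import *
c=snap('wrist'); o=get_obs()['tool_pos'];print(o)
m=cv2.inRange(cv2.cvtColor(c['img'],cv2.COLOR_RGB2HSV),(8,120,120),(30,255,255))
n,l,s,ce=cv2.connectedComponentsWithStats(m[150:300]); print(s[1:][s[1:,4]>500])
for v in (221,223,225,227): print(v,to_w(c,320,v,8)[:2]-o[:2])
E
```

```text
time: 43.28
tool_pos: [421.9, -174.6, 25.5]
tcp_rot: [3.142, -0.0, 0.004]
contact_force: [0.4, -0.4, 0.5]
grip_width: 91.7
[ 421.93006575 -174.61300619   25.54416748]
[[ 247   73  150   77 7637]]
221 [31.11330389  0.96760325]
223 [30.32609197  0.96548713]
225 [29.53693473  0.96336579]
227 [28.74582494  0.96123919]
```

Far edge is at row 223, so the disc is +0.3 off centre. I'll grip, lift and carry it to the spindle.

```bash
python3 -m handwheel '[[[0,0,0],[0,0,0]],[[0,0,0],[0,0,0]],[[0,0,0],[0,0,0]],[[0,0,0],[0,0,0]],[[0,0,0],[0,0,0]],[[0,0,0],[0,0,0]],[[0,0,5],[0,0,0]],[[0,0,40],[0,0,0]],[[0,0,50],[0,0,0]],[[0,0,40],[0,0,0]]]' 1
python3 -m handwheel '[[[10,20,0],[0,0,0]],[[12,30,0],[0,0,0]],[[12,30,0],[0,0,0]],[[12,30,0],[0,0,0]],[[12,30,0],[0,0,0]],[[8,20,0],[0,0,0]],[[5,10.9,0],[0,0,0]],[[0,0,0],[0,0,0]],[[0,0,0],[0,0,0]],[[0,0,0],[0,0,0]]]'
python3 - <<'E'
from h import *
c=snap('wrist'); o=get_obs()['tool_pos'];print(o)
m=cv2.inRange(cv2.cvtColor(c['img'],cv2.COLOR_RGB2HSV),(8,120,120),(30,255,255))
n,l,s,ce=cv2.connectedComponentsWithStats(m[150:300]); print(s[1:][s[1:,4]>500])
E
```

```text
time: 44.58
tool_pos: [422.0, -174.6, 162.6]
tcp_rot: [3.141, -0.001, 0.004]
contact_force: [0.8, -0.3, -1.1]
grip_width: 59.1
time: 45.82
tool_pos: [492.7, -4.4, 160.6]
tcp_rot: [3.141, 0.0, 0.003]
contact_force: [-0.6, 0.2, -0.5]
grip_width: 58.8
[492.72490845  -4.3258018  160.54596506]
[[    0     0   398   150 36628]]
```

```bash
python3 -m handwheel '[[[0.2,0.5,-18],[0,0,0]],[[0,0,-14],[0,0,0]],[[0,0,0],[0,0,0]],[[0,0,0],[0,0,0]],[[0,0,0],[0,0,0]]]'
python3 -m handwheel '[[[0,-0.2,-8],[0,0,0]],[[0,0,-8],[0,0,0]],[[0,0,-8],[0,0,0]],[[0,0,-8],[0,0,0]],[[0,0,-5],[0,0,0]],[[0,0,0],[0,0,0]],[[0,0,0],[0,0,0]]]'
```

```text
time: 46.5
tool_pos: [493.5, -3.3, 129.1]
tcp_rot: [3.141, -0.001, 0.004]
contact_force: [0.4, -0.9, -0.4]
grip_width: 59.6
time: 47.38
tool_pos: [493.3, -3.4, 91.7]
tcp_rot: [3.141, -0.0, 0.004]
contact_force: [-0.9, 0.5, -1.6]
grip_width: 59.5
```

```bash
python3 -m handwheel '[[[0,0,-3],[0,0,0]],[[0,0,-1.5],[0,0,0]],[[0,0,-1],[0,0,0]],[[0,0,-0.5],[0,0,0]],[[0,0,0],[0,0,0]],[[0,0,0],[0,0,0]]]'
```

```text
time: 48.12
tool_pos: [493.1, -3.4, 85.6]
tcp_rot: [3.141, -0.0, 0.004]
contact_force: [-0.6, 0.2, -0.1]
grip_width: 59.1
```

```bash
python3 -m handwheel '[[[0,0,0],[0,0,0]],[[0,0,0],[0,0,0]],[[0,0,0],[0,0,0]],[[0,0,0],[0,0,0]],[[0,0,20],[0,0,0]],[[0,0,50],[0,0,0]],[[0,0,50],[0,0,0]],[[0,0,45],[0,0,0]]]' 0
python3 -m handwheel '[[[20,20,0],[0,0,0]],[[30,30,0],[0,0,0]],[[30,30,0],[0,0,0]],[[20,30,0],[0,0,0]],[[15,17,0],[0,0,0]],[[5,5,0],[0,0,0]],[[0,0,0],[0,0,0]],[[0,0,0],[0,0,0]]]'
python3 - <<'E'
from h import *
c=snap('wrist','w13'); print(get_obs()['tool_pos']); print(spots(c,'wrist','collar'))
E
```

```text
time: 49.12
tool_pos: [493.0, -3.4, 252.5]
tcp_rot: [3.141, -0.001, 0.004]
contact_force: [0.3, 0.3, 0.5]
grip_width: 91.5
time: 50.12
tool_pos: [612.7, 127.8, 250.7]
tcp_rot: [3.141, 0.0, 0.003]
contact_force: [0.1, -0.4, -0.5]
grip_width: 92.1
[612.74199001 127.78864371 250.77549813]
[(0.74, [691, 134, 1])]
```

View pics/w13.png

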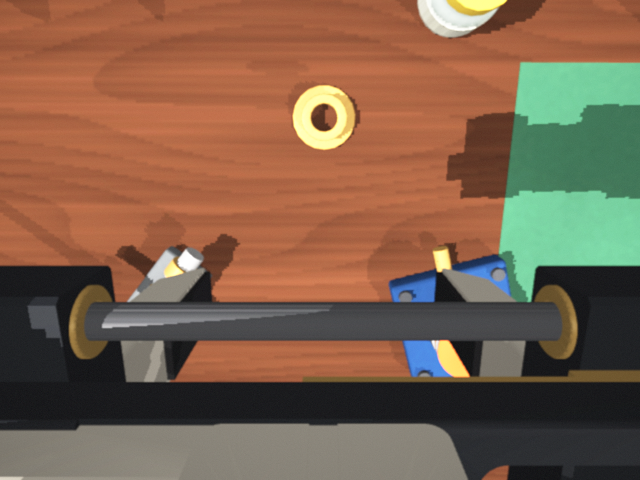

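```bash
python3 - <<'E'
from h import *
c=snap('wrist'); o=get_obs()['tool_pos']; hsv=cv2.cvtColor(c['img'],cv2.COLOR_RGB2HSV)
m=cv2.inRange(hsv,(18,100,100),(35,255,255))
for q in cv2.findContours(m,cv2.RETR_EXTERNAL,cv2.CHAIN_APPROX_NONE)[0]:
    if cv2.contourArea(q)>800: 
        P=np.array([to_w(c,u,v,5)[:2] for u,v in q[:,0]]).astype(np.float32); print(q[:,0].mean(0),cv2.fitEllipse(P),cv2.boundingRect(q))
print(to_w(c,323.5,117.5,5)[:2],o)
E
```

```text
[473.7173913  378.33188406] ((425.1299133300781, -74.0687255859375), (11.116781234741211, 383.1518859863281), 1.0169930458068848) (304, 371, 336, 11)
[559.20673077 321.47596154] ((487.6472473144531, -109.38023376464844), (38.99846267700195, 79.49933624267578), 109.2116928100586) (536, 286, 42, 73)
[ 86.13235294 321.79411765] ((485.4159240722656, 365.20343017578125), (39.14377975463867, 79.87457275390625), 71.25411224365234) (69, 286, 41, 73)
[687.44750972 127.61438584] [612.87806924 127.94668542 250.85315915]
```

```bash
python3 -m handwheel '[[[37,0,0],[0,0,0]],[[37.2,-0.5,-20],[0,0,0]],[[0,0,-50],[0,0,0]],[[0,0,-50],[0,0,0]],[[0,0,-50],[0,0,0]],[[0,0,-30],[0,0,0]],[[0,0,-10],[0,0,0]],[[0,0,0],[0,0,0]],[[0,0,0],[0,0,0]],[[0,0,0],[0,0,0]],[[0,0,0],[0,0,0]]]'
python3 - <<'E'
from h import *
c=snap('wrist','w14'); o=get_obs()['tool_pos']; print(o)
E
```

```text
time: 51.65
tool_pos: [687.7, 128.1, 41.5]
tcp_rot: [-3.142, -0.001, 0.004]
contact_force: [0.2, 0.4, 0.2]
grip_width: 92.0
[687.5376304  128.16736422  41.20099974]
```

View pics/w14.png

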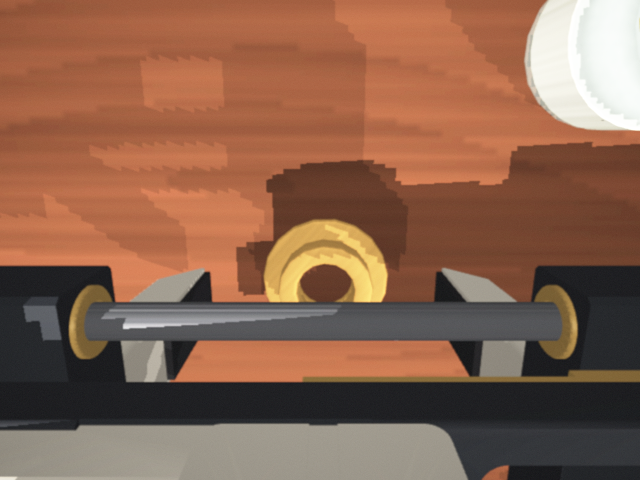

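```bash
python3 - <<'E'
from h import *
c=snap('wrist'); o=get_obs()['tool_pos']; print(o)
print(to_w(c,326,219.5,5)[:2]-[28,0],to_w(c,326,242,18)[:2]-[20,0],to_w(c,265,280,5)[:2],to_w(c,387,280,5)[:2])
E
python3 -m handwheel '[[[0,0,-6],[0,0,0]],[[0,0,-4],[0,0,0]],[[0,0,0],[0,0,0]],[[0,0,0],[0,0,0]],[[0,0,0],[0,0,0]]]'
```

```text
[687.47124265 128.15597777  41.03259273]
[687.16471185 126.678103  ] [688.75217357 126.71131522] [687.37410022 153.74710655] [687.65417007  99.27570535]
time: 52.38
tool_pos: [687.4, 128.1, 30.7]
tcp_rot: [3.142, -0.0, 0.004]
contact_force: [0.3, 0.7, -0.2]
grip_width: 92.0
```

```bash
python3 -m handwheel '[[[0,-1.2,0],[0,0,0]],[[0,0,0],[0,0,0]],[[0,0,0],[0,0,0]],[[0,0,0],[0,0,0]],[[0,0,0],[0,0,0]],[[0,0,0],[0,0,0]],[[0,0,0],[0,0,0]]]' 1
python3 -m handwheel '[[[0,0,5],[0,0,0]],[[0,0,40],[0,0,0]],[[0,0,55],[0,0,0]],[[0,0,50],[0,0,0]],[[-20,-10,0],[0,0,0]],[[-40,-28,0],[0,0,0]],[[-40,-28,0],[0,0,0]],[[-40,-28,0],[0,0,0]],[[-40,-28,0],[0,0,0]],[[-14.4,-8.5,0],[0,0,0]],[[0,0,0],[0,0,0]],[[0,0,0],[0,0,0]]]'
python3 - <<'E'
from h import *
c=snap('wrist','w15'); o=get_obs()['tool_pos']; print(o)
cv2.imwrite('pics/w15c.png',cv2.resize(c['img'][180:380,210:440,::-1],None,fx=3,fy=3)[:600])
E
```

```text
time: 53.25
tool_pos: [687.3, 126.9, 30.5]
tcp_rot: [3.142, 0.0, 0.004]
contact_force: [-0.3, 0.3, -0.1]
grip_width: 38.8
time: 54.75
tool_pos: [493.8, -3.3, 180.9]
tcp_rot: [3.142, -0.001, 0.004]
contact_force: [-0.0, 0.3, -2.2]
grip_width: 38.6
[493.77654101  -3.21445112 180.66688393]
```

View pics/w15c.png

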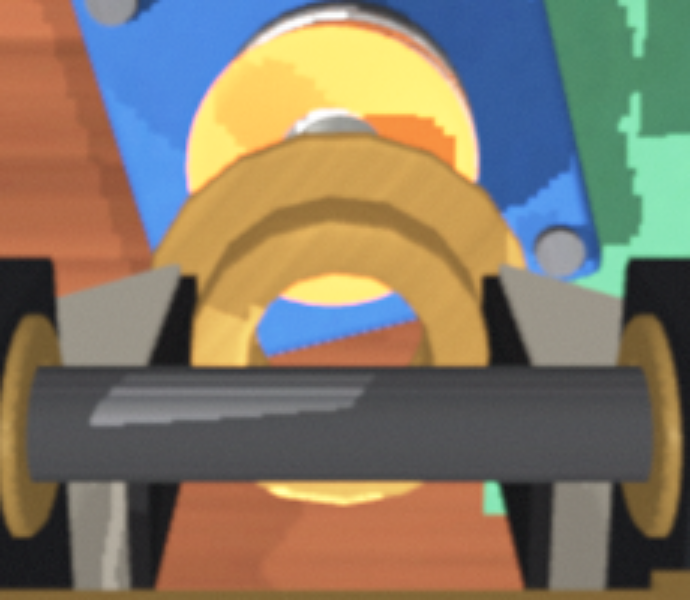

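```bash
python3 - <<'E'
from h import *
c=snap('wrist'); o=get_obs()['tool_pos']
print(o,to_w(c,322,225.2,o[2]-25.5)[:2]-o[:2], to_w(c,322,347,o[2]-30.5)[:2]-o[:2])
E
python3 -m handwheel '[[[0,-0.2,-20],[0,0,0]],[[0,0,-18],[0,0,0]],[[0,0,0],[0,0,0]],[[0,0,0],[0,0,0]],[[0,0,0],[0,0,0]]]'
```

```text
[493.69085786  -3.14643734 180.52781366] [27.66866304  0.14354387] [-29.98002044  -0.09101127]
time: 55.48
tool_pos: [493.5, -3.7, 143.2]
tcp_rot: [3.141, -0.001, 0.004]
contact_force: [-0.2, 0.2, -1.5]
grip_width: 38.8
```

```bash
python3 -m handwheel '[[[0.3,0,-8],[0,0,0]],[[0,0,-8],[0,0,0]],[[0,0,-6],[0,0,0]],[[0,0,-6],[0,0,0]],[[0,0,0],[0,0,0]],[[0,0,0],[0,0,0]]]'
python3 -m handwheel '[[[0,0,-7],[0,0,0]],[[0,0,-4],[0,0,0]],[[0,0,-2],[0,0,0]],[[0,0,0],[0,0,0]],[[0,0,0],[0,0,0]]]'
```

```text
time: 56.22
tool_pos: [493.3, -3.8, 114.6]
tcp_rot: [3.141, -0.0, 0.004]
contact_force: [-0.5, 0.1, -1.7]
grip_width: 38.7
time: 56.85
tool_pos: [493.3, -3.8, 101.6]
tcp_rot: [3.141, -0.0, 0.004]
contact_force: [-0.2, -0.3, -1.2]
grip_width: 38.7
```

```bash
python3 -m handwheel '[[[0,0,-1.5],[0,0,0]],[[0,0,-1],[0,0,0]],[[0,0,-0.5],[0,0,0]],[[0,0,0],[0,0,0]],[[0,0,0],[0,0,0]]]'
```

```text
time: 57.48
tool_pos: [493.2, -3.8, 98.6]
tcp_rot: [3.141, -0.0, 0.004]
contact_force: [-0.5, -0.2, -1.5]
grip_width: 38.5
```

```bash
python3 -m handwheel '[[[0,0,-0.6],[0,0,0]],[[0,0,0],[0,0,0]],[[0,0,0],[0,0,0]]]'
python3 -m handwheel '[[[0,0,0],[0,0,0]],[[0,0,0],[0,0,0]],[[0,0,0],[0,0,0]],[[0,0,0],[0,0,0]],[[0,0,20],[0,0,0]],[[0,0,50],[0,0,0]],[[0,0,50],[0,0,0]],[[0,0,40],[0,0,0]]]' 0
python3 -m handwheel '[[[4,40,0],[0,0,0.153]],[[5,45,0],[0,0,0.153]],[[6,45,0],[0,0,0.153]],[[6,45,0],[0,0,0.153]],[[6,45,0],[0,0,0.153]],[[6,45,0],[0,0,0.153]],[[4,45,0],[0,0,0]],[[4,40,0],[0,0,0]],[[0,14,0],[0,0,0]],[[0,0,0],[0,0,0]],[[0,0,0],[0,0,0]]]' 0.6
python3 - <<'E'
from h import *
c=snap('side'); d=snap('top'); print(get_obs()['tool_pos'],spots(d,'top','collar'))
a=cv2.resize(c['img'][230:340,280:390,::-1],(400,400),interpolation=cv2.INTER_CUBIC)
b=cv2.resize(d['img'][250:360,210:320,::-1],(400,400),interpolation=cv2.INTER_CUBIC)
cv2.imwrite('pics/s16.png',np.hstack([a,b]))
for a,ce,P in red_handle(d)[:1]: print(a,ce,cv2.minAreaRect(P.astype(np.float32)))
E
```

```text
time: 57.85
tool_pos: [493.4, -3.8, 98.3]
tcp_rot: [3.141, -0.001, 0.004]
contact_force: [-2.6, 0.8, 5.2]
grip_width: 38.4
time: 58.85
tool_pos: [493.3, -3.8, 260.0]
tcp_rot: [3.141, -0.002, 0.004]
contact_force: [1.1, -0.3, 0.0]
grip_width: 91.8
time: 60.22
tool_pos: [534.4, 358.9, 258.0]
tcp_rot: [3.141, 0.001, 0.921]
contact_force: [0.3, 0.3, 0.1]
grip_width: 36.7
[534.51460117 358.91598351 258.27123989] [(0.98, [491, -1, 72])]
245 [118.8, 312.4] ((517.0587768554688, 333.6970520019531), (107.80934143066406, 19.54432487487793), 54.27231979370117)
```

View pics/s16.png

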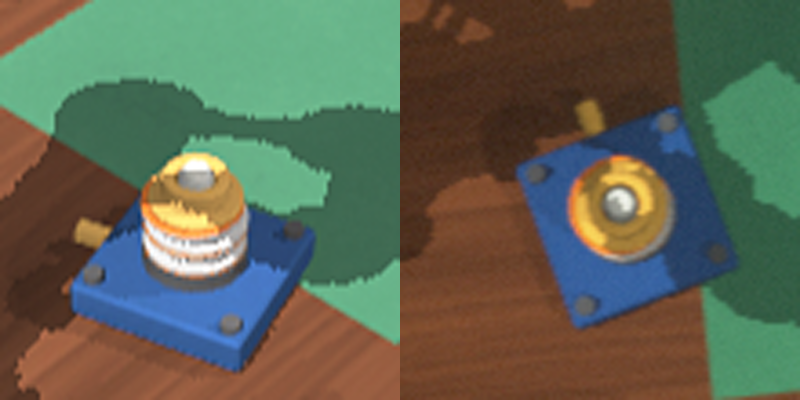

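The stack is in place: four alternating discs with the collar flange-down on top, spindle tip through it. The handle still reads shut (0.95 rad). Now I'll open the cock.

```bash
python3 -m handwheel '[[[-0.7,1.4,-28],[0,0,0]],[[0,0,-40],[0,0,0]],[[0,0,-40],[0,0,0]],[[0,0,-40],[0,0,0]],[[0,0,-30],[0,0,0]],[[0,0,0],[0,0,0]],[[0,0,0],[0,0,0]]]'
python3 -m handwheel '[[[0,0,0],[0,0,0]],[[0,0,0],[0,0,0]],[[0,0,0],[0,0,0]]]' 0.8
```

```text
time: 61.25
tool_pos: [534.4, 361.6, 81.5]
tcp_rot: [3.141, -0.002, 0.921]
contact_force: [-0.0, -0.7, 0.4]
grip_width: 36.6
time: 61.62
tool_pos: [536.3, 360.4, 81.5]
tcp_rot: [3.136, -0.003, 0.922]
contact_force: [7.1, -6.1, 0.7]
grip_width: 19.0
```

```bash
python3 -m handwheel '[[[8.4,-7.5,0],[0,0,-0.15]],[[7.2,-8.6,0],[0,0,-0.15]],[[5.9,-9.6,0],[0,0,-0.15]],[[4.3,-10.4,0],[0,0,-0.15]],[[2.7,-10.9,0],[0,0,-0.15]],[[1.1,-11.2,0],[0,0,-0.15]],[[-0.6,-11.2,0],[0,0,-0.15]],[[-2.3,-11,0],[0,0,-0.15]],[[-3.9,-10.6,0],[0,0,-0.15]],[[-5.5,-9.8,0],[0,0,-0.15]],[[0,0,0],[0,0,0]],[[0,0,0],[0,0,0]]]'
python3 -m handwheel '[[[-1.6,-2.3,0],[0,0,-0.03]],[[-1.6,-2.3,0],[0,0,-0.03]],[[0,0,0],[0,0,0]],[[0,0,0],[0,0,0]]]'
```

```text
time: 63.12
tool_pos: [551.1, 261.0, 80.4]
tcp_rot: [-3.141, -0.001, -0.575]
contact_force: [-0.3, 0.5, -0.3]
grip_width: 18.4
time: 63.62
tool_pos: [547.7, 256.3, 80.0]
tcp_rot: [-3.142, -0.0, -0.638]
contact_force: [0.1, 1.0, 0.5]
grip_width: 18.3
```

```bash
python3 -m handwheel '[[[-1.2,-1.6,0],[0,0,-0.02]],[[-1.2,-1.6,0],[0,0,-0.02]],[[0,0,0],[0,0,0]],[[0,0,0],[0,0,0]]]'
```

```text
time: 64.12
tool_pos: [546.9, 255.7, 80.2]
tcp_rot: [-3.135, -0.001, -0.679]
contact_force: [5.1, 13.8, -4.9]
grip_width: 18.2
```

```bash
python3 -m handwheel '[[[-0.6,-0.8,0],[0,0,0]],[[0,0,0],[0,0,0]],[[0,0,0],[0,0,0]]]'
python3 -m handwheel '[[[1.2,1.6,0],[0,0,0]],[[1.2,1.6,0],[0,0,0]],[[0.6,0.8,0],[0,0,0]],[[0,0,20],[0,0,0]],[[0,0,50],[0,0,0]],[[0,0,60],[0,0,0]],[[0,0,40],[0,0,0]],[[-50,-50,0],[0,0,0]],[[-50,-50,0],[0,0,0]],[[0,-50,0],[0,0,0]],[[0,0,0],[0,0,0]],[[0,0,0],[0,0,0]]]' 0.6
python3 - <<'E'
from h import *
d=snap('top','t2')
for a,ce,P in red_handle(d)[:1]: print(a,ce,cv2.minAreaRect(P.astype(np.float32)))
for cam in('top','side'):
    c=snap(cam)
    for t in ('collar','brush_pot','tumbler','paint_jar','disc1'): print(t,spots(c,cam,t))
print(get_obs()['tool_pos'])
E
```

```text
time: 64.5
tool_pos: [546.8, 255.6, 80.1]
tcp_rot: [-3.133, -0.001, -0.679]
contact_force: [8.0, 16.3, -6.9]
grip_width: 18.7
time: 66.0
tool_pos: [459.4, 117.9, 250.1]
tcp_rot: [-3.141, 0.0, -0.679]
contact_force: [-1.5, 0.4, 0.5]
grip_width: 36.3
67 [623.3, 293.1] ((437.7691650390625, -773.1729736328125), (21.699342727661133, 22.7705135345459), 78.0348892211914)
collar [(0.89, [492, 0, 69])]
brush_pot [(0.72, [588, -506, 81])]
tumbler [(0.9, [773, -200, 45])]
paint_jar [(0.91, [776, 21, 76])]
disc1 [(0.51, [468, -18, 59])]
collar [(0.65, [484, 7, 79])]
brush_pot [(0.92, [577, -487, 81])]
tumbler [(0.61, [740, -196, 10])]
paint_jar [(0.84, [770, 31, 51])]
disc1 [(0.67, [471, 22, 57]), (0.65, [481, 20, 67]), (0.49, [478, 18, 39])]
[459.22785553 117.90432171 249.91701327]
```

View pics/t2.png

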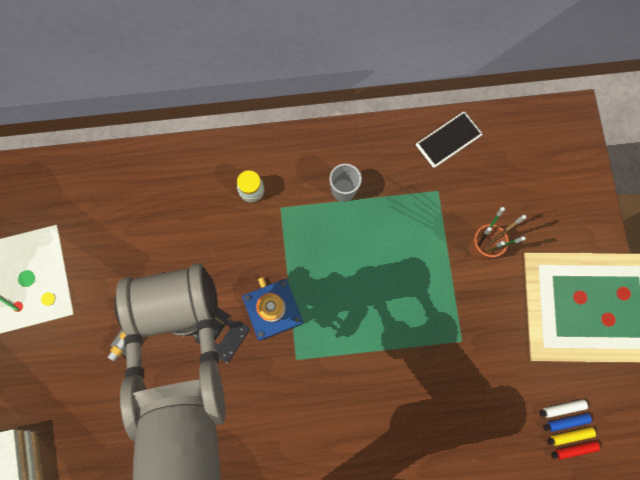

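Mat is empty, the bystanders haven't moved, and the stack stands at (271,306). The arm hides the cock, so I'll move it clear and measure the angle numerically.

```bash
python3 -m handwheel '[[[0,-50,30],[0,0,0]],[[0,-60,0],[0,0,0]],[[0,-60,0],[0,0,0]],[[0,-60,0],[0,0,0]],[[0,-60,0],[0,0,0]],[[0,-60,0],[0,0,0]],[[0,-50,0],[0,0,0]],[[0,0,0],[0,0,0]],[[0,0,0],[0,0,0]]]'
python3 - <<'E'
from h import *
for cam in('top','side'):
    d=snap(cam,'end_'+cam)
    for a,ce,P in red_handle(d)[:3]:
        r=cv2.minAreaRect(P.astype(np.float32)); print(cam,a,ce,r, np.arctan2(*np.linalg.svd(P-P.mean(0),full_matrices=False)[2][0][::-1]))
    print(spots(d,cam,'collar'))
print(get_obs()['tool_pos'],get_obs()['contact_force'])
E
```

```text
time: 67.78
tool_pos: [459.0, -281.8, 279.6]
tcp_rot: [-3.141, 0.001, -0.679]
contact_force: [-0.5, 0.3, 0.1]
grip_width: 36.5
top 321 [140.8, 306.3] ((528.5842895507812, 277.7718200683594), (27.957321166992188, 103.24165344238281), 55.94255065917969) 2.467134766566307
top 106 [623.2, 293.2] ((436.7886657714844, -774.0701293945312), (23.861099243164062, 24.316919326782227), 78.0348892211914) -1.934518086960545
top 107 [607.9, 319.2] ((384.4436340332031, -727.9116821289062), (24.00051498413086, 23.77980613708496), 83.81671905517578) -2.8157035510626423
[]
side 205 [620.1, 242.9] ((100.45247650146484, -532.1242065429688), (19.66251564025879, 105.47076416015625), 5.984600067138672) 1.687560821544591
side 178 [219.4, 360.5] ((521.8594970703125, 283.1195983886719), (22.39879035949707, 115.36949157714844), 54.52938461303711) 2.416647811539544
side 84 [62.6, 472.3] ((507.5832214355469, 588.4435424804688), (19.753074645996094, 17.321884155273438), 42.380645751953125) -2.987183272365091
[(0.93, [485, 8, 77])]
[ 459.48313502 -280.98456346  280.26968929] [ 0.45092719  0.3809233  -0.59440396]
```

```bash
python3 -c "
from h import *
print(bot.close_job())"
```

```text
the job is handed in; nothing more can be done
None
```

The spring pack is rebuilt and the job is handed in, about 68 s into the 210 s allowed.

- **Cock shut:** I turned the red cock shut first and pushed it against its stop with about 15 N. A later top view read the handle at about 0.95 rad.
- **Discs:** Only four were on the mat, two orange-up and two dome-up. I stacked them steel, orange, steel, orange. The steel-up ones were set down lightly; no disc met resistance going onto the spindle.
- **Collar:** It went on flange down, at the height expected for four discs. The close view showed the alternating stack and the spindle tip through the collar.
- **Cock open:** I turned it back and pushed it against its other stop with about 19 N. The handle then read −0.67 rad, in line with the pipe at about −0.66 rad.

**Last checks:**
- The mat was empty.
- The pot, tumbler and jar were at their starting places within camera accuracy.
- The arm was clear of everything.
- In the very last pictures the collar finder missed the collar in the top view, but found it in the side view (score 0.93). The pictures just before had found it in both.

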